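# Roll the sample jar up to the reader

### The arm

A 6-joint arm with a two-finger parallel gripper is mounted at the origin on the work surface. World frame = base frame: x ahead of the robot, y to its left, z up, the work surface at z = 0. Lengths are in m, angles in rad, forces in N, time in s.
With the tool pointing down it reaches from about 0.225 to 0.875 m from the base axis. Payload 3.4 kg.
Tool frame: the origin (TCP) lies at the very end of the fingers, on their centre line; the grasp point (between the pads) lies 19 mm behind it; z points along the fingers, y is the line along which they close (so a half turn about z gives the same grasp; the last joint's range is limited). The gripper opens to 85 mm and grips with 20 to 120 N. Pads are 22 mm wide; open, the fingers measure 114 mm over their backs; the gripper's body (76 mm by 85 mm) begins 54 mm behind the grasp point. The pads swing forward as they close: fully open they stand 13 mm farther back than shut.
Start: joints at [-1.243, 0.276, 1.505, -0, 1.361, -0.121], TCP at [0.249, -0.518, 0.199] pointing down, gripper open.
Joint ranges: [-2.89, 2.89], [-0.75, 2.08], [0.22, 2.7], [-1.18, 4.32], [0.11, 2.71], [-2.7, 2.7]. Speed limits (rad/s): [2.57, 2.57, 3.14, 3.14, 3.14, 3.14].

### API

Orientations are given as a unit quaternion [w, x, y, z].
In Python, from rig import readout, vision, manip gives the robot as it stands.
- The arm moves only by the shell command python3 -m handwheel 'ROWS' [FORCE]. ROWS is JSON, a list of rows, each a list of 3 entries, a list of its own where there are three numbers: the shift along the tool's x, y, z in mm, then the turn, a rotation vector about the tool's x, y, z in units of 6 degrees (1.0 is 6 degrees), then the closure, from -1 (fully open) to 1 (shut), so that 0 is half open. A call has 1 to 20 rows; each row shifts and turns the commanded pose from where the row before left it, along the tool's axes as they then stand; what a row does not reach is not made up. A row lasts 1/8 s, in which the tool goes at most 62.5 mm and 10.7 degrees, less where a joint would pass 70% of its speed; a pose out of reach is approached as far as the arm can. A call is refused whole if a number of a shift passes 62.5 or a number of a turn 1, either way. A call with a gripper value outside its range is refused whole. The fingers move at their own pace and stop on an object; FORCE is the grip in N (left out, the last holds). Time passes only in rows, so rows that do not move let the fingers close. It gives the time, the measured TCP pose, the force, the opening and the grip force at its end, in the units of the state.
- readout.get_state(): the state, without advancing time (a new reading comes with each control period).
- vision.get_image(name): name is "scene" or "top" or "wrist"; returns the picture (420x560x3 uint8, blue, green, red); there is no depth.
- vision.camera_params(name): a dict with "intrinsics" (3x3 intrinsics, pixels), "rvec" (rotation vector, rad) and "tvec" (3), from world to camera coordinates, as OpenCV has them; the wrist camera has in their place "hand_eye" (4x4, takes a point from camera to tool coordinates, whose origin is the TCP and whose axes are the flange's). Camera axes: x right, y down, z forward; pixel columns grow to the right and rows downward; lengths in m; the calibration is good to about 2 mm. The wrist camera is an equidistant fisheye: a pixel r from the principal point sees the ray r / f radians off the axis. A picture is of the moment at which its call begins: read the wrist's pose just before it. camera_params takes no time and is no camera call.
- manip.sign_off(): hands the job in; it is judged then, once.
The state is a dict: "clock": time; "qpos": joint angles; "qd": joint speeds; "effort": joint torques, N m; "position": TCP position; "ee_rot": TCP orientation; "contact_force": force on the tool from outside, world axes, zero at the start; "moment": the same for the moment, N m; "width": finger opening in m; "gripper_force": force on a finger pad.
Only numpy, scipy, OpenCV 4.12 (cv2) and the standard library are available. Lean on these libraries where they do the work, as an engineer would, in place of code of your own. Each camera call takes 0.05 s, during which the arm holds its last target. There are 200 camera calls.

### The job

With the fingertips, push the orange-capped sample jar up the sloped gutter until it drops into the pocket against the reader's stop and stays there without rolling back. Only then press the green button fully down and let it up again, so the reader logs the jar. Just roll the jar, never pick it up or lift it; do not press the red button, and leave the other jars, bottles and the slide box where they are.

Things in the scene. Friction and masses are not known exactly. Their poses are not given: they have to be found in the camera images.
- jar: white sample jar with an orange cap, lying on its side across the gutter: a plain cylinder 44 mm in diameter, 60 mm long, about 0.07 kg. Origin at its centre; y is the jar's axis, towards the cap; x and z turn as it rolls. It starts against the lip at the gutter's bottom end; let go on the slope it rolls back there
- gutter: fixed dark steel gutter on a white base plate (310 x 90 x 6 mm) with a white reader head at its top end; x uphill (horizontal), z up, origin on the table near the middle. The gutter is 64 mm wide inside with 5 mm thick side walls. The reader head is a box 56 mm long, 84 mm wide, 78 mm tall; its face towards the gutter is the stop
- ramp (a point): frame of the sloping floor: a point on the floor's surface, mid-width, at the bottom end; x points up along the slope (10 degrees), y across, z square to the floor. The floor is 200 mm long and ends in an edge (the crest). The side walls stand 8 mm above the floor, the bottom lip 6 mm above it and 5 mm thick
- pocket (a point): where the jar's centre is when seated in the pocket at the top of the gutter; x horizontal uphill, z up. The pocket's level floor lies 22 mm below this point, 5 mm below the crest, and is 38 mm long from crest to stop; the stop is 23 mm beyond this point and 34 mm higher than the pocket's floor. The seated jar has 1 mm of play either way
- green_button (a joint): travel of the green button (the read button): 0 up, 0.006 m fully down; it springs back up, and takes 1.5 N to start and 5 N to press fully down
- green_button_top (a point): centre of the top face of the green button, 36 mm across, 22 mm above the table, in a round grey housing 52 mm across and 12 mm high; pressed straight down. It moves with the button
- red_button (a joint): travel of the red button (cancel): 0 up, 0.006 m fully down; same build as the green one
- red_button_top (a point): centre of the top face of the red button, same size as the green one. The two buttons stand beyond the two ends of the gutter and may be swapped
- spare_jar_blue: upright white sample jar with a blue cap, 44 mm across, 60 mm tall, standing loose on the table; origin at the centre of its underside, z up
- spare_jar_yellow: upright white sample jar with a yellow cap, 44 mm across, 60 mm tall, standing loose on the table; origin at the centre of its underside, z up
- amber_bottle: amber glass stain bottle with a black cap, 56 mm across, 110 mm tall, standing loose on the table; origin at the centre of its underside, z up
- dropper: small white dropper bottle with a yellow cap, 28 mm across, 60 mm tall, standing loose on the table; origin at the centre of its underside, z up
- slide_box: flat blue slide box, 85 x 110 x 34 mm, standing loose on the table; origin at the centre of its underside, z up
- pink_bottle: tall pink drinking bottle, 68 mm across, 210 mm tall, standing loose on the table; origin at the centre of its underside, z up
Not all that is in view belongs to the job. What is shaped like the jar but purple is not meant.

How it is judged:
By the outcome, as a careful person would: the job done as asked, in the order asked, and still so for the second after the job is handed in, with the robot touching nothing.
It also fails if it takes over 48 s, if anything falls off the work surface, if the arm or the gripper's body presses on something with over 40 N, if the wrist force passes 120 N, or if a joint passes its speed limit or range.

## Working session

There is one attempt and no reset: what is moved stays moved. The work goes in short steps, Python scripts to look and compute and a shell command to move; the robot and the scene stay as the last step left them, time stands still between calls to the robot, and variables do not carry over. Pictures are saved under pics/ and viewed, at most 10 in all, crops included, and the job is handed in when it is done.

```bash
ls; mkdir -p pics; python3 - <<'E'
from rig import readout, vision
import cv2
for n in("scene","top"):
    cv2.imwrite(f"pics/{n}0.png",vision.get_image(n)); print(n,vision.camera_params(n))
s=readout.get_state();print(s)
E
```

```text
pics
scene {'intrinsics': array([[391.19259313,   0.        , 274.27756756],
       [  0.        , 391.19259313, 205.30673385],
       [  0.        ,   0.        ,   1.        ]]), 'rvec': array([ 1.15262133,  2.24807239, -1.09922736]), 'tvec': array([ 0.39918334, -0.22282075,  1.34728936])}
top {'intrinsics': array([[454.31178717,   0.        , 284.62089848],
       [  0.        , 454.31178717, 207.16313227],
       [  0.        ,   0.        ,   1.        ]]), 'rvec': array([ 2.1153986 , -2.122546  ,  0.20923985]), 'tvec': array([-0.04816275,  0.59369618,  1.03866202])}
{'clock': 0.1, 'qpos': array([-1.24297732e+00,  2.76548799e-01,  1.50603073e+00,  4.86841263e-05,
        1.36069193e+00, -1.20985526e-01]), 'qd': array([ 0.00020373, -0.00368164, -0.00162147,  0.00080773,  0.00026625,
       -0.00091251]), 'effort': array([ 1.00248206e-03, -4.17699516e+01, -2.46405888e+01, -2.51801948e-04,
        5.82948749e-03,  1.60524769e-05]), 'position': array([ 0.24933381, -0.5175403 ,  0.19770689]), 'ee_rot': array([-8.37375214e-04,  9.74928082e-01,  2.22518607e-01, -6.29783221e-05]), 'contact_force': array([-0.40816366, -0.24899901, -0.03849058]), 'moment': array([-0.02078146,  0.01645144, -0.00184847]), 'gripper_force': 0.0, 'width': 0.0854494324191192}
```

View pics/scene0.png

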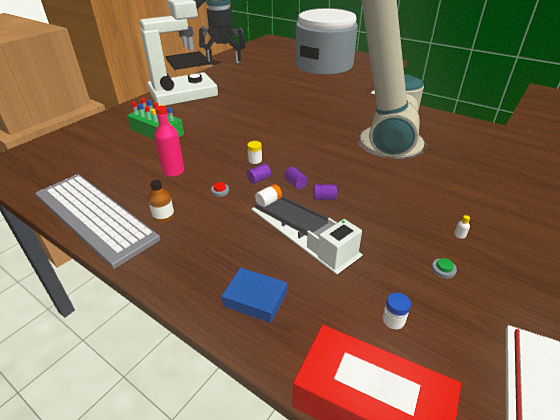

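View pics/top0.png

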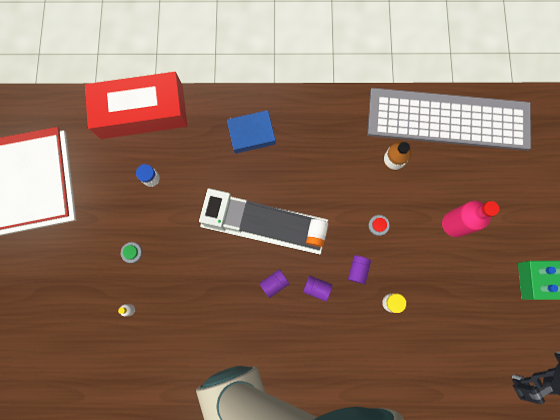

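The candidates in the top view are: the orange-capped white jar lying in the gutter at (316,232); purple look-alike jars at (274,284), (318,288) and (360,268); the upright yellow-capped jar at (395,303) and the upright blue-capped jar at (147,174). I choose (316,232). The green button is at (131,252), beyond the reader end. The red button is at (379,225), beyond the lip. Next is a close crop, with the first measurements.

```bash
cat > h.py <<'E'
import numpy as np, cv2
from rig import readout, vision
from scipy.spatial.transform import Rotation as R
P={n:vision.camera_params(n) for n in("scene","top")}
def cast(n,uv,z):
    p=P[n];M=cv2.Rodrigues(p["rvec"])[0];c=-M.T@p["tvec"]
    d=M.T@np.linalg.solve(p["intrinsics"],[*uv,1.]);return c+d*(z-c[2])/d[2]
def proj(n,X):
    p=P[n];return cv2.projectPoints(np.atleast_2d(X).astype(float),p["rvec"],p["tvec"],p["intrinsics"],None)[0][:,0]
def blobs(im,lo,hi,amin=20):
    m=cv2.inRange(cv2.cvtColor(im,cv2.COLOR_BGR2HSV),np.array(lo),np.array(hi))
    k,l,s,c=cv2.connectedComponentsWithStats(m)
    return [(c[i].round(1).tolist(),s[i].tolist()) for i in range(1,k) if s[i][4]>=amin]
E
python3 - <<'E'
from h import *
im=cv2.imread("pics/top0.png")
cv2.imwrite("pics/crop1.png",cv2.resize(im[180:262,190:345],None,fx=5,fy=5,interpolation=cv2.INTER_CUBIC))
for n in("top","scene"):
    im=cv2.imread(f"pics/{n}0.png")
    for nm,lo,hi,z in(("green",(50,120,60),(75,255,255),.022),("orange",(6,180,150),(16,255,255),.05),("red",(0,200,120),(4,255,255),.022)):
        for c,s in blobs(im,lo,hi):
            if s[4]<600: print(n,nm,c,s,cast(n,c,z).round(3))
E
```

```text
top green [129.7, 251.7] [123, 245, 15, 14, 160] [0.491 0.329 0.022]
top orange [395.0, 153.9] [389, 145, 15, 17, 165] [ 0.73  -0.326  0.05 ]
top orange [314.7, 241.1] [306, 237, 18, 10, 126] [ 0.512 -0.122  0.05 ]
top red [127.0, 109.3] [107, 103, 51, 12, 65] [0.862 0.36  0.022]
top red [169.7, 112.8] [155, 105, 25, 13, 132] [0.852 0.248 0.022]
top red [109.8, 122.1] [94, 118, 39, 9, 117] [0.827 0.402 0.022]
top red [490.3, 208.3] [482, 201, 17, 15, 203] [ 0.596 -0.564  0.022]
top red [379.4, 224.2] [373, 218, 14, 13, 142] [ 0.557 -0.285  0.022]
scene green [347.9, 6.3] [330, 0, 32, 28, 326] [-1.684 -1.049  0.022]
scene green [362.4, 23.5] [361, 12, 5, 19, 42] [-1.292 -0.74   0.022]
scene green [362.6, 43.0] [358, 32, 10, 20, 117] [-0.91  -0.552  0.022]
scene green [236.3, 38.2] [233, 34, 7, 11, 27] [-0.597 -1.202  0.022]
scene green [437.5, 102.2] [420, 93, 36, 20, 407] [-0.355  0.042  0.022]
scene green [475.4, 110.9] [455, 101, 42, 21, 495] [-0.355  0.183  0.022]
scene green [142.5, 123.9] [127, 110, 32, 29, 511] [ 0.432 -0.773  0.022]
scene green [502.3, 117.1] [495, 110, 17, 15, 150] [-0.356  0.277  0.022]
scene green [176.8, 124.9] [168, 115, 16, 22, 161] [ 0.366 -0.663  0.022]
scene green [444.9, 264.6] [437, 258, 17, 14, 183] [0.496 0.335 0.022]
scene orange [277.3, 190.4] [271, 184, 11, 16, 67] [ 0.514 -0.108  0.05 ]
scene orange [161.2, 196.4] [153, 188, 17, 17, 183] [ 0.711 -0.343  0.05 ]
scene red [142.7, 100.0] [141, 98, 5, 5, 20] [ 0.291 -0.945  0.022]
scene red [133.6, 103.9] [131, 102, 6, 5, 21] [ 0.337 -0.945  0.022]
scene red [160.0, 108.7] [154, 103, 13, 11, 89] [ 0.307 -0.821  0.022]
scene red [219.1, 186.1] [214, 182, 12, 9, 88] [ 0.561 -0.278  0.022]
scene red [517.2, 343.0] [516, 329, 3, 28, 37] [0.615 0.501 0.022]
```

View pics/crop1.png

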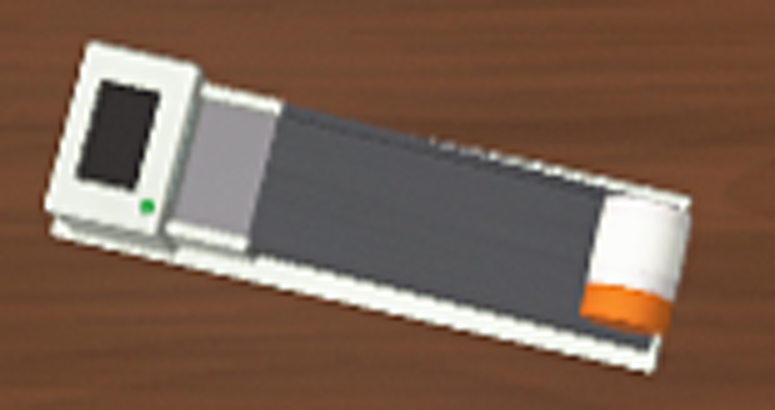

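The crop confirms it: the white jar with the orange cap lies at crop (635,265) against the lip at the right-hand end. The crest edge runs (280,105)–(250,250), the stop edge (205,85)–(170,230), and the plate's lower corners are at (655,372) and (55,237).

```bash
python3 - <<'E'
from h import *
f=lambda x,y:(190+x/5-.4,180+y/5-.4)
a=cast("top",f(655,372),.006);b=cast("top",f(55,237),.006);c=cast("top",f(690,195),.006)
g=(b-a);L=np.hypot(*g[:2]);u=g/L;print("plate",a.round(4),b.round(4),c.round(4),"L",L,"W",np.hypot(*(c-a)[:2]),"yaw",np.degrees(np.arctan2(u[1],u[0])))
v=np.array([-u[1],u[0],0]);
def loc(p): return ((p-a)@u).round(4),((p-a)@v).round(4)
for hh in(.078,.084):
  print(hh,[loc(cast("top",f(*q),hh)) for q in((90,42),(200,68),(160,220),(48,210))])
for hh in(.049,.055):
  print("crest",[loc(cast("top",f(*q),hh)) for q in((280,105),(250,250))])
# jar outline: white+orange corners
for hh in (.036,.042): print("jar",[loc(cast("top",f(*q),hh)) for q in((605,195),(690,200),(668,332),(582,315))])
im=cv2.imread("pics/scene0.png")
cv2.imwrite("pics/crop2.png",cv2.resize(im[175:275,245:370],None,fx=6,fy=6,interpolation=cv2.INTER_CUBIC))
print(vision.camera_params("wrist"))
E
```

```text
plate [ 0.4851 -0.1391  0.006 ] [0.5538 0.1608 0.006 ] [ 0.5742 -0.1584  0.006 ] L 0.30770854249298446 W 0.09111791822371434 yaw 77.09568179143264
0.078 [(np.float64(0.2999), np.float64(-0.087)), (np.float64(0.2455), np.float64(-0.0862)), (np.float64(0.2461), np.float64(-0.0109)), (np.float64(0.2987), np.float64(-0.0039))]
0.084 [(np.float64(0.2986), np.float64(-0.0858)), (np.float64(0.2445), np.float64(-0.085)), (np.float64(0.245), np.float64(-0.0101)), (np.float64(0.2974), np.float64(-0.0032))]
crest [(np.float64(0.2079), np.float64(-0.0826)), (np.float64(0.2051), np.float64(-0.0099))]
crest [(np.float64(0.2071), np.float64(-0.0814)), (np.float64(0.2043), np.float64(-0.0092))]
jar [(np.float64(0.0434), np.float64(-0.0763)), (np.float64(0.0022), np.float64(-0.083)), (np.float64(-0.0005), np.float64(-0.0171)), (np.float64(0.042), np.float64(-0.016))]
jar [(np.float64(0.0435), np.float64(-0.0752)), (np.float64(0.0026), np.float64(-0.0819)), (np.float64(-0.0001), np.float64(-0.0163)), (np.float64(0.0421), np.float64(-0.0152))]
{'intrinsics': array([[325.1922621 ,   0.        , 277.10258811],
       [  0.        , 325.1922621 , 210.36608016],
       [  0.        ,   0.        ,   1.        ]]), 'hand_eye': array([[-5.75780114e-04, -9.59725861e-01, -2.80937611e-01,
         7.05225216e-02],
       [ 9.99998666e-01, -1.23110807e-04, -1.62892651e-03,
        -1.32515043e-03],
       [ 1.52873644e-03, -2.80938174e-01,  9.59724651e-01,
        -1.73715498e-01],
       [ 0.00000000e+00,  0.00000000e+00,  0.00000000e+00,
         1.00000000e+00]])}
```

View pics/crop2.png

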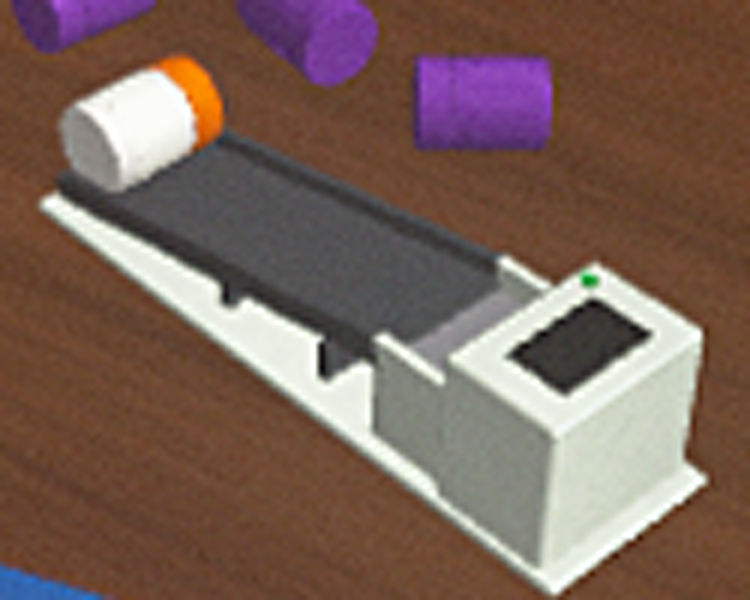

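The scene crop shows the white head with top corners at (597,265), (700,330), (552,435) and (450,355), and low white walls beside the pocket. I'll triangulate the head height from those corners.

```bash
python3 - <<'E'
from h import *
f=lambda x,y:(190+x/5-.4,180+y/5-.4)
s=lambda x,y:np.array((245+x/6-.4,175+y/6-.4))
# top head corners -> matching scene corners
pairs=[((90,42),(552,435)),((200,68),(450,355)),((160,220),(597,265)),((48,210),(700,330))]
for z in np.arange(.066,.093,.003):
    print(round(z,3),[ (proj("scene",cast("top",f(*a),z))[0]-s(*b)).round(1).tolist() for a,b in pairs])
print("plate corner check",(proj("scene",cast("top",f(655,372),.006))[0]), (proj("scene",cast("top",f(690,195),.006))[0]-s(42,203)))
E
```

```text
0.066 [[-1.3, 4.0], [-2.5, 4.1], [-4.0, 4.2], [-1.2, 3.5]]
0.069 [[-1.2, 2.7], [-2.4, 2.8], [-3.9, 3.1], [-1.2, 2.3]]
0.072 [[-1.1, 1.4], [-2.3, 1.6], [-3.9, 1.9], [-1.1, 1.1]]
0.075 [[-1.1, 0.1], [-2.2, 0.4], [-3.8, 0.8], [-1.1, -0.1]]
0.078 [[-1.0, -1.2], [-2.1, -0.9], [-3.7, -0.4], [-1.1, -1.3]]
0.081 [[-0.9, -2.5], [-2.0, -2.1], [-3.7, -1.6], [-1.1, -2.5]]
0.084 [[-0.9, -3.8], [-1.9, -3.3], [-3.6, -2.7], [-1.0, -3.8]]
0.087 [[-0.8, -5.2], [-1.8, -4.6], [-3.6, -3.9], [-1.0, -5.0]]
0.09 [[-0.7, -6.5], [-1.7, -5.8], [-3.5, -5.1], [-1.0, -6.2]]
plate corner check [274.60187815 194.30257683] [-2.18096444 -0.44913355]
```

```bash
python3 -m handwheel '[[[30,0,0],[0,0,-1],-1],[[30,-20,0],[0,0,-1],0],[[30,-20,0],[0,0,-1],0],[[30,-10,0],[0,0,-1],0],[[30,0,0],[0,0,-1],0],[[30,0,0],[0,0,-1],0],[[30,0,0],[0,0,-1],0],[[20,0,0],[0,0,-1],0],[[0,0,0],[0,0,-0.55],0],[[0,0,0],[0,0,0],0],[[0,0,0],[0,0,0],0]]'
```

```text
clock: 1.48
position: [0.3758, -0.3176, 0.1983]
ee_rot: [-0.0, 0.783, 0.622, -0.0]
contact_force: [0.4, -1.1, 0.2]
width: 0.0428
gripper_force: 0.0
```

Head top comes out at about 0.078 m above the table, so pocket centre z ≈ 0.066 and initial jar centre ≈ (0.534, −0.130, 0.039). Moving above and behind the jar next.

```bash
python3 -m handwheel '[[[33,22,0],[0,0,0],0.3],[[33,22,-0],[0,0,0],0.3],[[33,22,10],[0,0,0],0.3],[[33,23,30],[0,0,0],0.3],[[33,23,30],[0,0,0],0.3],[[0,0,0],[0,0,0],0.3],[[0,0,0],[0,0,0],0.3]]'
python3 - <<'E'
from h import *
s=readout.get_state();im=vision.get_image("wrist");cv2.imwrite("pics/w1.png",im)
np.savez("w1.npz",p=s["position"],q=s["ee_rot"]);print(s["position"],s["width"])
E
```

```text
clock: 2.35
position: [0.5219, -0.1826, 0.1286]
ee_rot: [0.0, 0.783, 0.623, -0.0]
contact_force: [-0.4, -0.5, 0.3]
width: 0.0302
gripper_force: 0.0
[ 0.52194331 -0.18259787  0.12863294] 0.030159741056461662
```

View pics/w1.png

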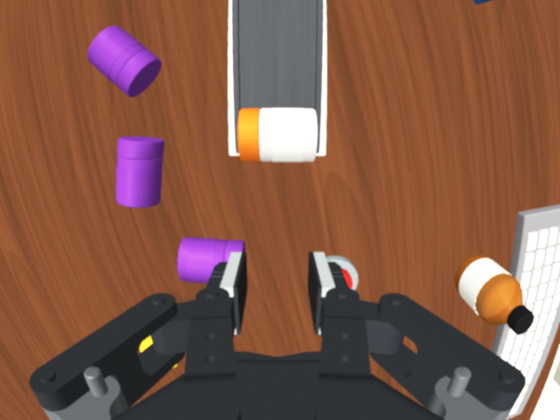

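The wrist view shows the jar at (277,135), square across the gutter, with its cap on the left at (248,135) and both fingers roughly in line with its ends. A purple jar sits near the left finger at (212,260), and the red button is at (345,278). I'll check clearances before lowering.

```bash
cat >> h.py <<'E'
W=vision.camera_params("wrist")
def wcast(uv,z,p,q):
    K=W["intrinsics"];x=(np.array(uv)-K[:2,2])/K[0,0];r=np.hypot(*x)
    d=np.array([*(x/r*np.sin(r)),np.cos(r)]);H=W["hand_eye"];T=R.from_quat(np.roll(q,-1)).as_matrix()
    c=p+T@H[:3,3];d=T@H[:3,:3]@d;return c+d*(z-c[2])/d[2]
E
python3 - <<'E'
from h import *
d=np.load("w1.npz");p,q=d["p"],d["q"];T=R.from_quat(np.roll(q,-1)).as_matrix()
for n,uv,z in(("jarL",(238,135),.0386),("jarR",(317,135),.0386),("jar uphill edge",(277,107),.0386),("jar bottom edge",(277,163),.0386),("plate L",(229,155),.006),("plate R",(326,155),.006),
 ("purple",(212,260),.022),("purple R end",(245,255),.03),("purple top edge",(212,239),.022),("red",(345,278),.022),("wallL",(234,20),.05),("wallR",(323,20),.05)):
    X=wcast(uv,z,p,q);print(n,X.round(4),"tool mm",(T.T@(X-p)*1e3).round(1))
E
```

```text
jarL [ 0.5025 -0.1181  0.0386] tool mm [ 58.5 -33.4  90. ]
jarR [ 0.5648 -0.1325  0.0386] tool mm [58.5 30.5 90. ]
jar uphill edge [ 0.5383 -0.1034  0.0386] tool mm [80.9 -1.8 90. ]
jar bottom edge [ 0.528  -0.1479  0.0386] tool mm [35.3 -1.9 90. ]
plate L [ 0.4857 -0.1347  0.006 ] tool mm [ 38.6 -46.1 122.6]
plate R [ 0.5726 -0.1548  0.006 ] tool mm [ 38.5  43.1 122.6]
purple [ 0.4457 -0.2262  0.022 ] tool mm [-59.5 -64.5 106.7]
purple R end [ 0.4801 -0.2245  0.03  ] tool mm [-50.2 -31.3  98.7]
purple top edge [ 0.4521 -0.2053  0.022 ] tool mm [-37.8 -62.9 106.7]
red [ 0.5675 -0.2746  0.022 ] tool mm [-79.3  65.1 106.7]
wallL [ 0.5219 -0.0273  0.05  ] tool mm [151.4 -35.   78.5]
wallR [ 0.5888 -0.0427  0.05  ] tool mm [151.4  33.7  78.5]
```

```bash
python3 -m handwheel '[[[0,-1.5,30],[0,0,0],0.45],[[0,0,30],[0,0,0],0.45],[[0,0,25],[0,0,0],0.45],[[0,0,15],[0,0,0],0.45],[[0,0,0],[0,0,0],0.45],[[8,0,0],[0,0,0],0.45],[[8,0,0],[0,0,0],0.45],[[5,0,0],[0,0,0],0.45],[[5,0,-0.5],[0,0,0],0.45],[[5,0,-1],[0,0,0],0.45],[[5,0,-1],[0,0,0],0.45],[[5,0,-1],[0,0,0],0.45],[[0,0,0],[0,0,0],0.45],[[0,0,0],[0,0,0],0.45]]'
python3 - <<'E'
from h import *
s=readout.get_state();im=vision.get_image("wrist");cv2.imwrite("pics/w2.png",im)
np.savez("w2.npz",p=s["position"],q=s["ee_rot"]);print(s["position"],s["width"],s["contact_force"])
E
```

```text
clock: 4.15
position: [0.5298, -0.1418, 0.032]
ee_rot: [0.0, 0.783, 0.623, -0.0]
contact_force: [0.3, -1.1, -0.4]
width: 0.0237
gripper_force: 0.0
[ 0.52984748 -0.14176271  0.03196919] 0.02370928876782076 [ 0.29443676 -1.08396152 -0.38323142]
```

View pics/w2.png

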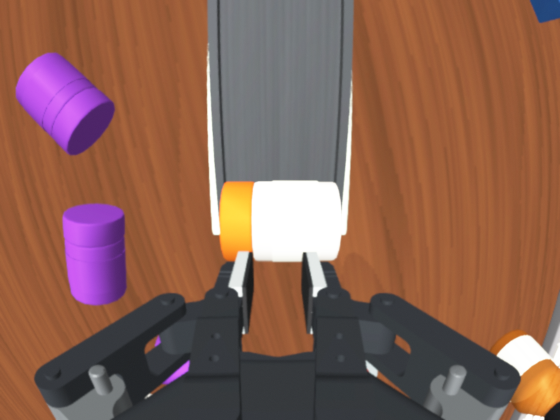

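The jar is in contact with both fingers, at (281,220), and square in the gutter. Now push it up the slope.

```bash
python3 -m handwheel '[[[8,0,-1.4],[0,0,0],0.45],[[10,0,-1.76],[0,0,0],0.45],[[10,0,-1.76],[0,0,0],0.45],[[10,0,-1.76],[0,0,0],0.45],[[10,0,-1.76],[0,0,0],0.45],[[10,0,-1.76],[0,0,0],0.45],[[10,0,-1.76],[0,0,0],0.45],[[10,0,-1.76],[0,0,0],0.45],[[10,0,-1.76],[0,0,0],0.45],[[10,0,-1.76],[0,0,0],0.45],[[10,0,-1.76],[0,0,0],0.45],[[10,0,-1.76],[0,0,0],0.45],[[10,0,-1.76],[0,0,0],0.45],[[8,0,-1.4],[0,0,0],0.45],[[6,0,-1.1],[0,0,0],0.45],[[0,0,0],[0,0,0],0.45]]'
python3 - <<'E'
from h import *
s=readout.get_state();im=vision.get_image("wrist");cv2.imwrite("pics/w3.png",im)
np.savez("w3.npz",p=s["position"],q=s["ee_rot"]);print(s["position"],s["width"],s["contact_force"])
E
```

```text
clock: 6.2
position: [0.5619, -0.0029, 0.0571]
ee_rot: [0.0, 0.782, 0.623, 0.0]
contact_force: [-0.8, 0.2, 0.1]
width: 0.0235
gripper_force: 0.0
[ 0.56191089 -0.00294878  0.05709892] 0.023494849061736274 [-0.80759646  0.20443275  0.10560699]
```

View pics/w3.png

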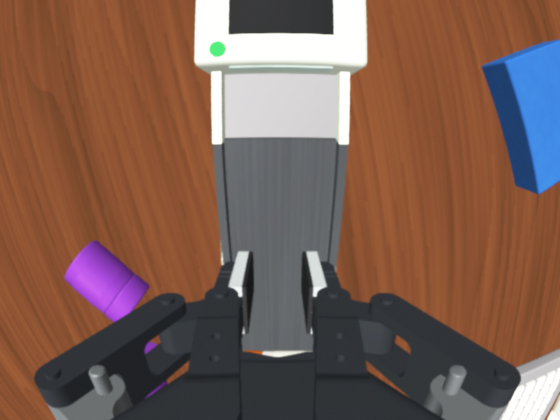

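The jar is out of the wrist view: the slope ahead of the fingers is empty, with the crest at row 138 and the stop at row 68. There is only a white sliver at (275,352). I'll check the fixed cameras.

```bash
python3 - <<'E'
from h import *
im=vision.get_image("scene");cv2.imwrite("pics/s2.png",im)
t=vision.get_image("top");cv2.imwrite("pics/t2.png",t)
a=cv2.resize(im[150:290,220:380],None,fx=2.5,fy=2.5,interpolation=cv2.INTER_CUBIC)
b=cv2.resize(t[170:310,190:350],None,fx=2.5,fy=2.5,interpolation=cv2.INTER_CUBIC)
cv2.imwrite("pics/c2.png",np.hstack([a,b]))
d=np.load("w2.npz");print([wcast(q,.0386,d["p"],d["q"]).round(4) for q in((281,181),(281,262),(281,220))])
for n,i in(("scene",im),("top",t)):
    for c,s in blobs(i,(6,180,150),(16,255,255)): print(n,c,s[4],cast(n,c,.04).round(3))
E
```

```text
[array([ 0.539 , -0.1037,  0.0386]), array([ 0.5287, -0.149 ,  0.0386]), array([ 0.5343, -0.1246,  0.0386])]
scene [277.3, 190.4] 65 [ 0.503 -0.116  0.04 ]
scene [161.0, 196.4] 187 [ 0.704 -0.355  0.04 ]
top [395.1, 153.9] 169 [ 0.733 -0.328  0.04 ]
top [314.7, 241.1] 126 [ 0.513 -0.123  0.04 ]
```

View pics/c2.png

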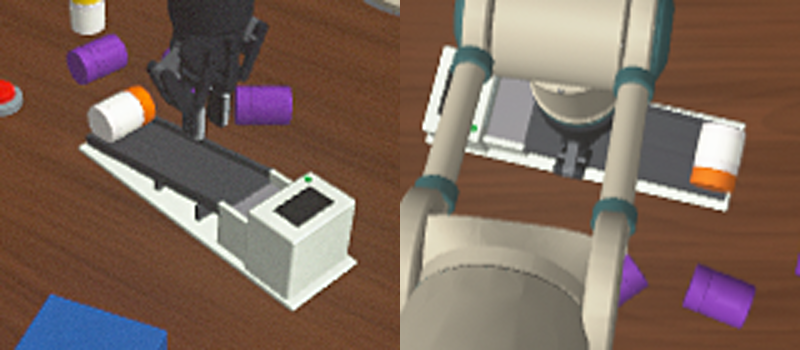

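The jar is unmoved at the lip, in top crop (718,155) and scene crop (122,112), and the fingers are well past it, so they missed it or rode over it. I'll compare the real fingertip location with the reported TCP.

```bash
python3 - <<'E'
from h import *
p=readout.get_state()["position"];print(p)
u=np.array([.2233,.9747,0]);v=np.array([.9747,-.2233,0])
for dz in(0,.01,.02,.03): print(dz,"scene crop px",[((proj("scene",p+k*v*.019+[0,0,dz])[0]-[220,150])*2.5).round(0).tolist() for k in(-1,1)],"top",[((proj("top",p+k*v*.019+[0,0,dz])[0]-[190,170])*2.5).round(0).tolist() for k in(-1,1)])
im=cv2.imread("pics/s2.png")
cv2.imwrite("pics/c3.png",cv2.resize(im[165:225,250:350],None,fx=7,fy=7,interpolation=cv2.INTER_CUBIC))
E
```

```text
[ 0.56164419 -0.00352573  0.0569326 ]
0 scene crop px [[215.0, 147.0], [187.0, 163.0]] top [[184.0, 145.0], [193.0, 107.0]]
0.01 scene crop px [[216.0, 139.0], [188.0, 155.0]] top [[183.0, 143.0], [192.0, 105.0]]
0.02 scene crop px [[216.0, 131.0], [188.0, 147.0]] top [[183.0, 142.0], [192.0, 103.0]]
0.03 scene crop px [[216.0, 123.0], [188.0, 139.0]] top [[182.0, 140.0], [191.0, 101.0]]
```

View pics/c3.png

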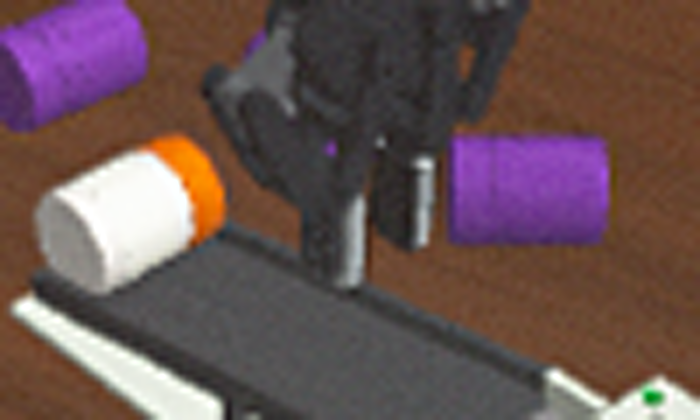

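Fingertips in the crop are at (340,290) and (415,245), about 9 px higher than the reported TCP projects. So at this opening the tips sit roughly 25 mm above the TCP, and they passed over the jar. I'll measure the offset by touching the gutter floor lightly here (expected floor z ≈ 0.040).

```bash
python3 -m handwheel '[[[0,0,5],[0,0,0],0.45],[[0,0,5],[0,0,0],0.45],[[0,0,4],[0,0,0],0.45],[[0,0,0],[0,0,0],0.45]]'; python3 -m handwheel '[[[0,0,3],[0,0,0],0.45],[[0,0,0],[0,0,0],0.45]]';python3 -m handwheel '[[[0,0,3],[0,0,0],0.45],[[0,0,0],[0,0,0],0.45]]'
```

```text
clock: 6.85
position: [0.5614, -0.0033, 0.0425]
ee_rot: [-0.0, 0.783, 0.623, -0.0]
contact_force: [-0.3, 0.1, 0.1]
width: 0.0239
gripper_force: 0.0
clock: 7.1
position: [0.5616, -0.0033, 0.0398]
ee_rot: [-0.0, 0.783, 0.623, -0.0]
contact_force: [0.5, 0.3, -0.2]
width: 0.0234
gripper_force: 0.0
clock: 7.35
position: [0.5616, -0.0033, 0.0368]
ee_rot: [-0.0, 0.783, 0.623, -0.0]
contact_force: [0.3, -0.4, -0.2]
width: 0.0237
gripper_force: 0.0
```

```bash
for i in 1; do python3 -m handwheel '[[[0,0,3],[0,0,0],0.45],[[0,0,0],[0,0,0],0.45]]'; done | grep -E "pos|force: \["; python3 -m handwheel '[[[0,0,3],[0,0,0],0.45],[[0,0,0],[0,0,0],0.45]]'| grep -E "pos|force: \["; python3 -m handwheel '[[[0,0,3],[0,0,0],0.45],[[0,0,0],[0,0,0],0.45]]'| grep -E "pos|force: \["
```

```text
position: [0.5615, -0.0033, 0.0338]
contact_force: [0.7, 0.3, -0.2]
position: [0.5615, -0.0033, 0.0307]
contact_force: [-0.1, 0.3, 0.4]
position: [0.5615, -0.0033, 0.0277]
contact_force: [0.1, -0.1, 0.8]
```

```bash
python3 -m handwheel '[[[0,0,2],[0,0,0],0.45],[[0,0,0],[0,0,0],0.45]]'| grep -E "pos|force: \["; python3 -m handwheel '[[[0,0,2],[0,0,0],0.45],[[0,0,0],[0,0,0],0.45]]'| grep -E "pos|force: \["
```

```text
position: [0.5616, -0.0033, 0.0258]
contact_force: [-1.0, 0.2, 0.4]
position: [0.5616, -0.0033, 0.0239]
contact_force: [-0.0, 0.4, 0.5]
```

```bash
python3 - <<'E'
from h import *
im=vision.get_image("scene");w=vision.get_image("wrist");cv2.imwrite("pics/s3.png",im);cv2.imwrite("pics/w4.png",w)
cv2.imwrite("pics/c4.png",np.hstack([cv2.resize(im[165:225,270:330],(400,400),interpolation=cv2.INTER_CUBIC),cv2.resize(w[150:350,180:380],(400,400),interpolation=cv2.INTER_CUBIC)]))
E
```

```text
(no output)
```

View pics/c4.png

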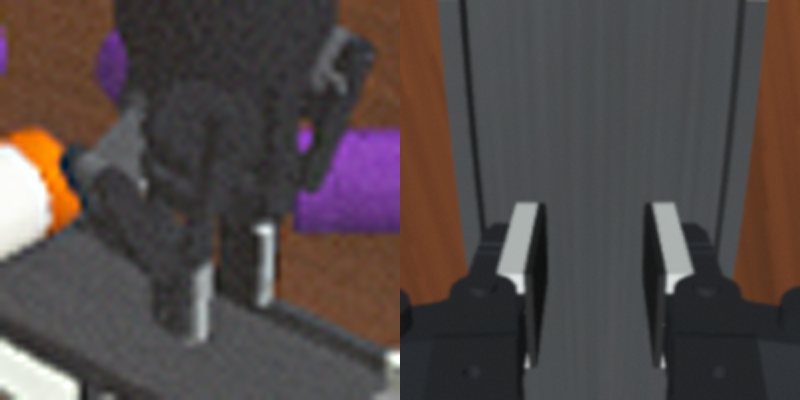

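The crop shows both fingertips inside the gutter, nearly on the floor and clear of both side walls; the jar is still at the lip. Continue until light contact.

```bash
g(){ grep -E "pos|force: \["; }; python3 -m handwheel '[[[0,0,2],[0,0,0],0.45],[[0,0,0],[0,0,0],0.45]]'|g; python3 -m handwheel '[[[0,0,2],[0,0,0],0.45],[[0,0,0],[0,0,0],0.45]]'|g; 
```

```text
position: [0.5616, -0.0033, 0.0218]
contact_force: [-0.3, -0.5, 0.3]
position: [0.5616, -0.0033, 0.0198]
contact_force: [0.3, 1.0, 0.1]
```

```bash
g(){ grep -E "pos|force: \["; }; python3 -m handwheel '[[[0,0,2],[0,0,0],0.45],[[0,0,0],[0,0,0],0.45]]'|g; python3 -m handwheel '[[[0,0,1.5],[0,0,0],0.45],[[0,0,0],[0,0,0],0.45]]'|g; python3 -m handwheel '[[[0,0,1.5],[0,0,0],0.45],[[0,0,0],[0,0,0],0.45]]'|g
```

```text
position: [0.5616, -0.0033, 0.0178]
contact_force: [-0.7, -0.5, 0.3]
position: [0.5617, -0.0033, 0.0164]
contact_force: [-0.2, 0.8, 1.1]
position: [0.5617, -0.0033, 0.0149]
contact_force: [0.1, 0.2, -0.2]
```

```bash
g(){ grep -E "clock|pos|force: \["; }; python3 -m handwheel '[[[0,0,1.5],[0,0,0],0.45],[[0,0,0],[0,0,0],0.45]]'|g; python3 -m handwheel '[[[0,0,1.5],[0,0,0],0.45],[[0,0,0],[0,0,0],0.45]]'|g
```

```text
clock: 10.2
position: [0.5617, -0.0033, 0.0134]
contact_force: [-0.4, 0.1, -0.9]
clock: 10.45
position: [0.5616, -0.0033, 0.0119]
contact_force: [0.5, -0.2, -0.0]
```

```bash
g(){ grep -E "clock|pos|force: \["; }; python3 -m handwheel '[[[0,0,1.5],[0,0,0],0.45],[[0,0,0],[0,0,0],0.45]]'|g; python3 -m handwheel '[[[0,0,1.5],[0,0,0],0.45],[[0,0,0],[0,0,0],0.45]]'|g; python3 -m handwheel '[[[0,0,1.5],[0,0,0],0.45],[[0,0,0],[0,0,0],0.45]]'|g
```

```text
clock: 10.7
position: [0.5617, -0.0033, 0.0104]
contact_force: [-0.2, -0.4, 0.1]
clock: 10.95
position: [0.5617, -0.0033, 0.0089]
contact_force: [-0.3, 0.1, -0.1]
clock: 11.2
position: [0.5617, -0.0033, 0.0074]
contact_force: [-0.3, 0.4, 0.3]
```

By pixel geometry in the wrist image (pad gap 55 px for 23.7 mm), the tips are about 36 mm short of the reported TCP. That agrees with the lack of contact so far, so I'll finish the probe.

```bash
g(){ grep -E "clock|pos|force: \["; }; python3 -m handwheel '[[[0,0,1.5],[0,0,0],0.45],[[0,0,0],[0,0,0],0.45]]'|g; python3 -m handwheel '[[[0,0,1.5],[0,0,0],0.45],[[0,0,0],[0,0,0],0.45]]'|g; python3 -m handwheel '[[[0,0,1.5],[0,0,0],0.45],[[0,0,0],[0,0,0],0.45]]'|g
```

```text
clock: 11.45
position: [0.5619, -0.0033, 0.0066]
contact_force: [-0.8, 0.7, 3.9]
clock: 11.7
position: [0.562, -0.0033, 0.0064]
contact_force: [-3.5, 0.0, 13.3]
clock: 11.95
position: [0.5621, -0.0033, 0.0062]
contact_force: [-6.2, 1.9, 22.3]
```

Contact at TCP z = 0.0066 over floor z ≈ 0.041, so the tip sits 34.5 mm above the reported TCP. Lift clear, go back behind the jar, and lower so the tips are about 6 mm below the jar's centre height (TCP z ≈ −0.002).

```bash
python3 -m handwheel '[[[0,0,-15],[0,0,0],0.45],[[0,0,-40],[0,0,0],0.45],[[-30,0,0],[0,0,0],0.45],[[-40,0,0],[0,0,0],0.45],[[-40,0,0],[0,0,0],0.45],[[-40,0,0],[0,0,0],0.45],[[-35,0,0],[0,0,0],0.45],[[0,0,0],[0,0,0],0.45]]'; python3 -m handwheel '[[[0,0,20],[0,0,0],0.45],[[0,0,20],[0,0,0],0.45],[[0,0,10],[0,0,0],0.45],[[0,0,7],[0,0,0],0.45],[[0,0,0],[0,0,0],0.45],[[0,0,0],[0,0,0],0.45]]'
```

```text
clock: 12.95
position: [0.52, -0.1859, 0.0581]
ee_rot: [0.0, 0.784, 0.621, -0.0]
contact_force: [0.3, -0.4, -0.1]
width: 0.024
gripper_force: 0.0
clock: 13.7
position: [0.5207, -0.1837, 0.0015]
ee_rot: [0.001, 0.782, 0.623, 0.0]
contact_force: [-0.1, 1.3, 0.6]
width: 0.0232
gripper_force: 0.0
```

```bash
python3 -m handwheel '[[[8,0,3],[0,0,0],0.45],[[8,0,0],[0,0,0],0.45],[[5,0,0],[0,0,0],0.45],[[5,0,-0.5],[0,0,0],0.45],[[5,0,-0.9],[0,0,0],0.45],[[5,0,-0.9],[0,0,0],0.45],[[6,0,-1.05],[0,0,0],0.45],[[6,0,-1.05],[0,0,0],0.45],[[6,0,-1.05],[0,0,0],0.45],[[0,0,0],[0,0,0],0.45]]'
cat >> h.py <<'E'
def jar():
    s=readout.get_state();w=vision.get_image("wrist");t=vision.get_image("top");sc=vision.get_image("scene")
    print("TCP",s["position"].round(4),"F",s["contact_force"].round(1),"t",s["clock"])
    u=np.array([.2233,.9747]);
    l=lambda X:(round(float((X[:2]-[.5294,-.1493])@u),4),round(float((X[:2]-[.5294,-.1493])@[-u[1],u[0]]),4))
    print("tcp l",l(s["position"]))
    for c,q in blobs(w,(6,180,120),(16,255,255),60):
        print("wrist",c,q, [l(wcast(c,z,s["position"],s["ee_rot"])) for z in(.05,.066)])
    for n,i in(("top",t),("scene",sc)):
        for c,q in blobs(i,(6,180,120),(16,255,255)):
            if c[1]>180: print(n,c,q[4],[l(cast(n,c,z)) for z in(.05,.066)])
E
python3 -c "
from h import *
jar()"
```

```text
clock: 14.95
position: [0.5322, -0.1298, 0.0033]
ee_rot: [-0.001, 0.782, 0.623, 0.0]
contact_force: [-0.5, -0.1, -0.6]
width: 0.0232
gripper_force: 0.1
TCP [ 0.5322 -0.1298  0.0033] F [-0.5 -0.1 -0.6] t 14.95
tcp l (0.0196, 0.0016)
wrist [226.7, 210.7] [204, 157, 44, 101, 2650] [(0.0542, 0.0238), (0.0589, 0.0212)]
wrist [524.6, 361.5] [514, 356, 25, 14, 176] [(-0.055, -0.1684), (-0.0366, -0.1468)]
wrist [545.6, 407.9] [522, 389, 38, 31, 726] [(-0.1327, -0.2403), (-0.1045, -0.2097)]
top [303.3, 238.4] 114 [(0.0507, 0.0227), (0.051, 0.0249)]
scene [284.3, 193.4] 80 [(0.0591, 0.0287), (0.0751, 0.0142)]
scene [160.5, 197.0] 256 [(-0.147, -0.2233), (-0.1256, -0.2312)]
scene [166.7, 218.8] 40 [(-0.0563, -0.2549), (-0.0374, -0.262)]
```

It works: the jar's at l ≈ 0.053 along the gutter, in contact and square. Continue the push towards the crest.

```bash
python3 -m handwheel '[[[6,0,-1.05],[0,0,0],0.45],[[8,0,-1.4],[0,0,0],0.45],[[9,0,-1.6],[0,0,0],0.45],[[9,0,-1.6],[0,0,0],0.45],[[9,0,-1.6],[0,0,0],0.45],[[9,0,-1.6],[0,0,0],0.45],[[9,0,-1.6],[0,0,0],0.45],[[9,0,-1.6],[0,0,0],0.45],[[9,0,-1.6],[0,0,0],0.45],[[9,0,-1.6],[0,0,0],0.45],[[9,0,-1.6],[0,0,0],0.45],[[9,0,-1.6],[0,0,0],0.45],[[9,0,-1.6],[0,0,0],0.45],[[9,0,-1.6],[0,0,0],0.45],[[8,0,-1.2],[0,0,0],0.45],[[6,0,-0.8],[0,0,0],0.45],[[0,0,0],[0,0,0],0.45]]'
python3 -c "
from h import *
jar()"
```

```text
clock: 17.23
position: [0.5629, 0.0027, 0.0269]
ee_rot: [-0.001, 0.783, 0.623, 0.0]
contact_force: [-0.2, -0.3, 0.0]
width: 0.0232
gripper_force: 0.0
TCP [0.5629 0.0027 0.0269] F [-0.2 -0.3  0. ] t 17.225
tcp l (0.1556, 0.0013)
wrist [225.0, 207.9] [202, 158, 47, 101, 4055] [(0.1848, 0.0282), (0.1893, 0.0254)]
top [245.2, 224.1] 86 [(0.195, 0.0197), (0.1931, 0.0218)]
scene [160.4, 197.0] 260 [(-0.1471, -0.2235), (-0.1258, -0.2314)]
scene [322.5, 210.6] 90 [(0.1761, 0.0511), (0.1891, 0.036)]
scene [166.5, 218.7] 42 [(-0.057, -0.255), (-0.038, -0.2622)]
```

```bash
python3 -m handwheel '[[[5,0,-0.8],[0,0,0],0.45],[[5,0,-0.6],[0,0,0],0.45],[[4,0,0],[0,0,0],0.45],[[4,0,0],[0,0,0],0.45],[[4,0,0.3],[0,0,0],0.45],[[4,0,0.5],[0,0,0],0.45],[[3,0,0.5],[0,0,0],0.45],[[2,0,0],[0,0,0],0.45],[[0,0,0],[0,0,0],0.45],[[0,0,0],[0,0,0],0.45]]'
python3 -c "
from h import *
jar()"
```

```text
clock: 18.62
position: [0.5698, 0.0317, 0.0272]
ee_rot: [0.0, 0.783, 0.623, -0.0]
contact_force: [-0.3, 0.3, 0.6]
width: 0.0232
gripper_force: 0.0
TCP [0.5698 0.0317 0.0272] F [-0.3  0.3  0.6] t 18.625
tcp l (0.1854, 0.001)
wrist [226.3, 192.7] [205, 143, 44, 99, 3791] [(0.2222, 0.027), (0.2259, 0.0243)]
top [230.6, 220.6] 95 [(0.2315, 0.0191), (0.229, 0.0213)]
scene [160.5, 197.1] 258 [(-0.1466, -0.2235), (-0.1253, -0.2314)]
scene [333.0, 216.4] 69 [(0.2088, 0.0537), (0.2209, 0.0386)]
scene [166.5, 218.8] 40 [(-0.0567, -0.2552), (-0.0377, -0.2623)]
```

The jar is now about 7 mm ahead of the fingers at l ≈ 0.225, so it has dropped into the pocket. Back off and confirm it stays.

```bash
python3 -m handwheel '[[[-5,0,0],[0,0,0],0.45],[[-10,0,-1],[0,0,0],0.45],[[-15,0,-1],[0,0,0],0.45],[[0,0,-40],[0,0,0],0.45],[[0,0,-40],[0,0,0],0.45],[[0,0,0],[0,0,0],1],[[0,0,0],[0,0,0],1],[[0,0,0],[0,0,0],1],[[0,0,0],[0,0,0],1]]'
python3 -c "
from h import *
jar()
s=readout.get_state();w=vision.get_image('wrist');cv2.imwrite('pics/w9.png',w);np.savez('w9.npz',p=s['position'],q=s['ee_rot'])
# white jar body: column profile
hsv=cv2.cvtColor(w,cv2.COLOR_BGR2HSV);print(s['width'])
for c in (270,285,300): print(c,[''.join('W' if (hsv[r,c,1]<40 and hsv[r,c,2]>190) else '.' for r in range(20,260,3))])
"
```

```text
clock: 19.9
position: [0.5623, 0.0025, 0.108]
ee_rot: [-0.001, 0.783, 0.623, -0.001]
contact_force: [0.1, -0.5, 0.1]
width: 0.0
gripper_force: 0.0
TCP [0.5623 0.0025 0.108 ] F [ 0.1 -0.5  0.1] t 19.9
tcp l (0.1554, 0.0018)
wrist [246.7, 119.9] [234, 88, 26, 64, 1519] [(0.2262, 0.025), (0.2263, 0.0235)]
top [232.5, 220.6] 128 [(0.227, 0.0181), (0.2246, 0.0203)]
scene [160.4, 197.0] 253 [(-0.1471, -0.2235), (-0.1258, -0.2314)]
scene [332.8, 216.3] 64 [(0.2082, 0.0536), (0.2203, 0.0385)]
scene [166.6, 218.7] 42 [(-0.0568, -0.2549), (-0.0378, -0.262)]
-0.00017110763044330204
270 ['...............WWWWWWW.WWWWWWWWWWWWWWWWWW.......................................']
285 ['...............WWWWWWW.WWWWWWWWWWWWWWWWWWW......................................']
300 ['...............WWWWWWW.WWWWWWWWWWWWWWWWWWW......................................']
```

The jar stays at the pocket position (l ≈ 0.2225–0.226) more than a second after release. Now go above the green button with the fingers shut.

```bash
python3 -m handwheel '[[[20,-10,-20],[0,0,0],1],[[45,-20,0],[0,0,0],1],[[50,-23,0],[0,0,0],1],[[50,-23,0],[0,0,0],1],[[50,-23,0],[0,0,0],1],[[50,-22,0],[0,0,0],1],[[40,-20,0],[0,0,0],1],[[0,0,0],[0,0,0],1],[[0,0,0],[0,0,0],1]]'
python3 -c "
from h import *
s=readout.get_state();w=vision.get_image('wrist');T=R.from_quat(np.roll(s['ee_rot'],-1)).as_matrix()
for c,q in blobs(w,(50,120,60),(75,255,255),100):
    X=wcast(c,.022,s['position'],s['ee_rot']);print(c,q,X.round(4),'tool mm',(T.T@(X-s['position'])*1e3).round(1))
print(s['position'])
jar()"
```

```text
clock: 21.22
position: [0.4941, 0.331, 0.1289]
ee_rot: [0.0, 0.782, 0.623, -0.0]
contact_force: [-0.1, -1.1, -0.2]
width: -0.0001
gripper_force: 0.0
[274.0, 195.3] [256, 177, 37, 38, 1122] [0.4905 0.3359 0.022 ] tool mm [  4.   -4.6 106.9]
[0.49412869 0.33101679 0.12892755]
TCP [0.4943 0.3305 0.129 ] F [-0.5 -0.4  0. ] t 21.275
tcp l (0.4598, 0.1413)
top [232.7, 220.6] 131 [(0.2265, 0.018), (0.2241, 0.0202)]
scene [160.5, 197.0] 255 [(-0.147, -0.2233), (-0.1256, -0.2312)]
scene [332.9, 216.4] 67 [(0.2086, 0.0535), (0.2207, 0.0384)]
scene [166.6, 218.8] 41 [(-0.0565, -0.255), (-0.0375, -0.2622)]
```

```bash
g(){ grep -E "clock|pos|contact"; }; python3 -m handwheel '[[[3,-3,25],[0,0,0],1],[[0,0,25],[0,0,0],1],[[0,0,25],[0,0,0],1],[[0,0,20],[0,0,0],1],[[0,0,5],[0,0,0],1],[[0,0,0],[0,0,0],1]]'|g; python3 -m handwheel '[[[0,0,3],[0,0,0],1],[[0,0,3],[0,0,0],1],[[0,0,0],[0,0,0],1]]'|g;
```

```text
clock: 22.18
position: [0.4925, 0.3346, 0.0294]
contact_force: [0.6, 0.1, -0.5]
clock: 22.55
position: [0.4919, 0.335, 0.0233]
contact_force: [0.8, -0.5, 0.3]
```

```bash
g(){ grep -E "clock|pos|contact"; }; python3 -m handwheel '[[[0,0,3],[0,0,0],1],[[0,0,3],[0,0,0],1],[[0,0,0],[0,0,0],1]]'|g; 
```

```text
clock: 22.92
position: [0.4917, 0.3349, 0.0168]
contact_force: [-0.5, 0.8, 0.5]
```

```bash
g(){ grep -E "clock|pos|contact"; }; python3 -m handwheel '[[[0,0,3],[0,0,0],1],[[0,0,3],[0,0,0],1],[[0,0,0],[0,0,0],1]]'|g; 
```

```text
clock: 23.3
position: [0.4917, 0.3349, 0.0108]
contact_force: [0.4, 0.7, 0.7]
```

```bash
g(){ grep -E "clock|pos|contact"; }; python3 -m handwheel '[[[0,0,3],[0,0,0],1],[[0,0,3],[0,0,0],1],[[0,0,0],[0,0,0],1]]'|g; 
```

```text
clock: 23.68
position: [0.4918, 0.3349, 0.0048]
contact_force: [0.7, -0.1, 0.1]
```

```bash
g(){ grep -E "clock|pos|contact"; }; python3 -m handwheel '[[[0,0,3],[0,0,0],1],[[0,0,3],[0,0,0],1],[[0,0,0],[0,0,0],1]]'|g; 
```

```text
clock: 24.05
position: [0.4917, 0.3349, -0.0012]
contact_force: [0.0, -0.2, -0.4]
```

```bash
g(){ grep -E "clock|pos|contact"; }; python3 -m handwheel '[[[0,0,3],[0,0,0],1],[[0,0,2],[0,0,0],1],[[0,0,0],[0,0,0],1]]'|g; 
```

```text
clock: 24.42
position: [0.4918, 0.3349, -0.0061]
contact_force: [-0.9, -0.6, -0.4]
```

```bash
g(){ grep -E "clock|pos|contact"; }; python3 -m handwheel '[[[0,0,2],[0,0,0],1],[[0,0,2],[0,0,0],1],[[0,0,0],[0,0,0],1]]'|g; 
```

```text
clock: 24.8
position: [0.4918, 0.3349, -0.0101]
contact_force: [-0.1, -0.3, -0.5]
```

```bash
g(){ grep -E "clock|pos|contact"; }; python3 -m handwheel '[[[0,0,2],[0,0,0],1],[[0,0,2],[0,0,0],1],[[0,0,0],[0,0,0],1]]'|g; 
```

```text
clock: 25.18
position: [0.4922, 0.3351, -0.0136]
contact_force: [0.0, -0.1, 3.5]
```

```bash
g(){ grep -E "clock|pos|contact"; }; python3 -m handwheel '[[[0,0,2],[0,0,0],1],[[0,0,1],[0,0,0],1],[[0,0,0],[0,0,0],1]]'|g; 
```

```text
clock: 25.55
position: [0.4922, 0.3351, -0.0167]
contact_force: [-0.9, 0.3, 5.1]
```

```bash
g(){ grep -E "clock|pos|contact"; }; python3 -m handwheel '[[[0,0,2],[0,0,0],1],[[0,0,0],[0,0,0],1]]'|g; python3 -m handwheel '[[[0,0,1],[0,0,0],1],[[0,0,0],[0,0,0],1]]'|g; 
```

```text
clock: 25.8
position: [0.4923, 0.3351, -0.0169]
contact_force: [-3.8, -1.2, 15.8]
clock: 26.05
position: [0.4923, 0.3352, -0.017]
contact_force: [-4.2, -3.2, 19.8]
```

The button hit its hard stop: force jumped to 20 N with no further travel. Release it and check the jar.

```bash
python3 -m handwheel '[[[0,0,-8],[0,0,0],1],[[0,0,-12],[0,0,0],1],[[0,0,-40],[0,0,0],1],[[0,0,-50],[0,0,0],1],[[0,0,-30],[0,0,0],1],[[0,0,0],[0,0,0],1],[[0,0,0],[0,0,0],1],[[0,0,0],[0,0,0],1]]'
python3 -c "
from h import *
jar()
w=vision.get_image('wrist');s=readout.get_state()
print([(c,wcast(c,.022,s['position'],s['ee_rot']).round(4)) for c,q in blobs(w,(50,120,60),(75,255,255),100)])
a=cv2.imread('pics/top0.png').astype(int);b=vision.get_image('top')
for nm,lo,hi in(('purple',(130,120,40),(150,255,255)),('red',(0,200,120),(4,255,255)),('blue',(105,150,60),(120,255,255)),('yellow',(22,180,120),(32,255,255))):
  print(nm,[c for c,q in blobs(a.astype(np.uint8),lo,hi,30)],[c for c,q in blobs(b,lo,hi,30)])
"
```

```text
clock: 27.05
position: [0.4908, 0.3344, 0.1183]
ee_rot: [-0.0, 0.783, 0.623, -0.002]
contact_force: [0.8, 0.3, -0.1]
width: -0.0002
gripper_force: 0.0
TCP [0.4908 0.3344 0.1183] F [ 0.8  0.3 -0.1] t 27.05
tcp l (0.4629, 0.1456)
top [232.7, 220.6] 130 [(0.2265, 0.018), (0.2241, 0.0202)]
scene [160.5, 197.1] 251 [(-0.1466, -0.2235), (-0.1253, -0.2314)]
scene [333.1, 216.3] 68 [(0.2087, 0.0542), (0.2208, 0.039)]
scene [166.5, 218.9] 36 [(-0.0563, -0.2554), (-0.0373, -0.2625)]
[([278.0, 201.1], array([0.4907, 0.3362, 0.022 ]))]
purple [[359.1, 269.3], [273.9, 283.3], [317.3, 288.2]] [[359.1, 269.3], [273.9, 283.3], [317.3, 288.2]]
red [[127.0, 109.3], [169.7, 112.8], [109.8, 122.1], [490.3, 208.3], [379.4, 224.2]] [[116.5, 107.7], [173.2, 113.1], [490.2, 208.3], [379.4, 224.2]]
blue [[250.8, 130.3], [144.8, 172.8], [550.5, 269.7], [552.5, 287.6]] [[250.8, 130.3], [144.8, 172.8], [550.5, 269.7], [552.5, 287.6]]
yellow [[396.2, 302.9], [121.3, 310.3]] [[396.2, 302.8], [121.4, 310.2]]
```

The jar is still seated, nothing else has moved, and the button is back up.

```bash
python3 -c "
from rig import manip
print(manip.sign_off())"
```

```text
the job is handed in; nothing more can be done
None
```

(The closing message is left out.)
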